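# Balance the counterweight arm on the narrow rest

## Robot

A 6-joint arm with a two-finger parallel gripper is mounted at the origin on the work surface. World frame = base frame: x ahead of the robot, y to its left, z up, the work surface at z = 0. Lengths are in m, angles in rad, forces in N, time in s.
With the tool pointing down it reaches from about 0.375 to 0.9 m from the base axis. Payload 3.1 kg.
Tool frame: the origin (TCP) lies on the centre line of the jaws, within the pads' length; the fingertips stand 22 mm ahead of it and the grasp point (between the pads) lies 3 mm ahead of it; z points along the fingers, x is the direction in which the jaws open and shut, and the axes are right-handed (so a half turn about z gives the same grasp; the last joint's range is limited). The gripper opens to 87 mm and grips with 3 to 60 N. Pads are 19 mm wide; open, the fingers measure 117 mm over their backs; the gripper's body (75 mm by 190 mm) begins 51 mm behind the grasp point.
Start: joints at [-1.438, 0.527, 1.433, -0, 1.181, -0.178], TCP at [0.192, -0.595, 0.245] pointing down, gripper open.
Joint ranges: [-3.08, 3.08], [-0.75, 2.2], [0.22, 2.44], [-1.43, 4.57], [0, 2.65], [-2.85, 2.85]. Speed limits (rad/s): [2.79, 2.79, 3.14, 3.14, 3.14, 3.14].

## Interface

Orientations are given as a unit quaternion [x, y, z, w].
In Python, from rig import robot, camera, order gives the robot as it stands.
- The arm moves only by the shell command python3 -m pendant 'ROWS' [OPENING] [FORCE]. ROWS is JSON, a list of rows, each a list of 2 entries, a list of its own where there are three numbers: the shift along the tool's x, y, z in mm, then the turn about the tool's z in degrees. A call has 1 to 8 rows; each row shifts and turns the commanded pose from where the row before left it, along the tool's axes as they then stand; what a row does not reach is not made up. A row lasts 1/8 s, in which the tool goes at most 62.5 mm and 10.7 degrees, less where a joint would pass 70% of its speed; a pose out of reach is approached as far as the arm can. A call with a gripper value outside its range is refused whole. OPENING is the finger opening in mm, from 0 to 87, set as the call begins (- or left out, the last holds). The fingers move at their own pace and stop on an object; FORCE is the grip in N (left out, the last holds). Time passes only in rows, so rows that do not move let the fingers close. It gives the time, the measured TCP pose, the force and the opening at its end, in the units of the state.
- robot.get_obs(): the state, without advancing time (a new reading comes with each control period).
- camera(name): name is "scene" or "side" or "wrist"; returns a dict with "pixels" (420x560x3 uint8, blue, green, red), "mtx" (3x3 intrinsics, pixels), "k1" (the pictures are not rectified: a ray, as slopes to the right and down, at radius r is drawn at 1 + k1 r^2 times it, then the intrinsics apply), "R" (3x3) and "t" (3): a world point X has camera coordinates R X + t. Camera axes: x right, y down, z forward; pixel columns grow to the right and rows downward; lengths in m; the calibration is good to about 2 mm. A picture is of the moment at which its call begins. There is no depth.
- order.hand_in(): hands the job in, once; it reports no verdict.
The state is a dict: "time": time; "q": joint angles; "joint_velocities": joint speeds; "joint_torque": joint torques, N m; "position": TCP position; "tool_rot": TCP orientation; "ft_force": force on the tool from outside, world axes, zero at the start; "moment": the same for the moment, N m; "grip_width": finger opening in m.
Only numpy, scipy, OpenCV 4.12 (cv2) and the standard library are available. Lean on these libraries where they do the work, as an engineer would, in place of code of your own. Each camera call takes 0.05 s, during which the arm holds its last target. There are 200 camera calls.

## Task

The steel arm of a kettle's lid lifter, the bar with the dark weight clamped on it, must be checked for balance. Pick it up by its balance point so that it comes up level, and lay it on the narrow rest, with the rest's oblong top plate square across under it, so that it stays balanced there, level, on the rest alone. Never let it tip.

Things in the scene. Friction and masses are not known exactly. Their poses are not given: they have to be found in the camera images.
- bar_mid (a point): Middle (half-way along and up) of the loose arm: a steel rectangular tube 400 mm long (own x), 26 wide (y), 44 high (z), this point 22 above its underside. The tube weighs about 0.4 kg, evenly spread; the dark weight is on its +x half. Grip across its width from above, in its upper half, clear of what it lies on. A like tube with no weight is only a spare.
- weight (a joint): Distance in m from the arm's middle to the middle of the dark steel weight, along the arm's +x (0.095 to 0.18). A saddle block clamped tight on the tube: 30 mm along it, 50 wide, top 56 and underside 2 above the tube's underside. It weighs as much as the bare tube (within a tenth), so the whole balances half-way between tube's middle and weight's middle.
- rest_top (a point): Centre of the flat top of the balancing rest, 70 mm above the table: a fixed dark steel stand (base 100 x 110 mm, 10 thick; short column) whose aluminium top plate is 36 mm along its own x and 64 along its y. The arm goes along the rest's x, either way round, with its balance point over the plate; only 36 mm of its length is then supported.
Mind the look-alikes: they are no part of the job. What is meant by the part that bears rest_top is not purple or red, and is the smaller of those in its own colour.

How it is judged:
On the way:
1. the arm is lifted clear of the table, level within 10 degrees, held within about 18 mm of its balance point (height (world z) of bar_mid above 0.05 m and angle between bar_mid's own z axis and vertical below 0.175 rad and ((value of joint weight between 0 and 0.112 m and x of the grasp point in the frame of bar_mid between 0.0265 and 0.0765 m) or (value of joint weight between 0.112 and 0.135 m and x of the grasp point in the frame of bar_mid between 0.037 and 0.087 m) or (value of joint weight between 0.135 and 0.158 m and x of the grasp point in the frame of bar_mid between 0.0485 and 0.0985 m) or (value of joint weight between 0.158 and 0.2 m and x of the grasp point in the frame of bar_mid between 0.0595 and 0.1095 m))), for 0.2 s.
At the end, for the whole second after the job is handed in: The arm lies balanced on the rest's top plate (its middle 86 to 98 mm above the table and within 125 mm of the rest sideways), level within 5 degrees, along the rest's x within 15 degrees, and stays so (height (world z) of bar_mid between 0.086 and 0.098 m and angle between bar_mid's own z axis and vertical below 0.09 rad and angle between the x axis of bar_mid and the x axis of rest_top, either way round below 0.27 rad and horizontal distance between bar_mid and rest_top below 0.125 m); the robot touches nothing.
It fails at once if the arm tips or rolls more than 17 degrees (angle between bar_mid's own z axis and vertical above 0.3 rad).
It also fails if it takes over 40 s, if anything falls off the work surface, if the arm or the gripper's body presses on something with over 40 N, if the wrist force passes 120 N, or if a joint passes its speed limit or range.

## Working session

There is one attempt and no reset: what is moved stays moved. The work goes in short steps, Python scripts to look and compute and a shell command to move; the robot and the scene stay as the last step left them, time stands still between calls to the robot, and variables do not carry over. Pictures are saved under pics/ and viewed, about 8 in all and at most 12, crops included, and the job is handed in when it is done.

```bash
mkdir -p pics
cat > h.py <<'E'
import numpy as np, cv2, json
from rig import robot, camera, order
def snap(n,f=None):
    c=camera(n); 
    if f: cv2.imwrite('pics/'+f,c['pixels'])
    np.savez(f'pics/{n}.npz',**{k:np.array(v) for k,v in c.items()})
    return c
def load(n): return dict(np.load(f'pics/{n}.npz'))
def ray(c,uv):
    uv=np.atleast_2d(np.array(uv,float)); K=np.array(c['mtx']);k=float(c['k1'])
    D=np.array([k,0,0,0,0.])
    p=cv2.undistortPointsIter(uv[:,None],K,D,None,None,(3,50,1e-9))[:,0]
    d=np.c_[p,np.ones(len(p))]@np.array(c['R']); o=-np.array(c['R']).T@np.array(c['t']).ravel()
    return o,d
def onz(c,uv,z):
    o,d=ray(c,uv); return o+d*((z-o[2])/d[:,2])[:,None]
def proj(c,X):
    X=np.atleast_2d(np.array(X,float))
    return cv2.projectPoints(X,cv2.Rodrigues(np.array(c['R']))[0],np.array(c['t']).ravel(),np.array(c['mtx']),np.array([float(c['k1']),0,0,0,0.]))[0][:,0]
E
python3 - <<'E'
from h import *
a=snap('scene','s0.png');b=snap('side','d0.png')
c=snap('wrist','w0.png')
print(robot.get_obs()); print(a['k1'],b['k1'],a['t'],b['t'])
cv2.imwrite('pics/w0s.png',c['pixels'])
E
```

```text
{'time': 0.15, 'q': array([-1.43751783e+00,  5.28266238e-01,  1.43360279e+00,  3.57388760e-06,
        1.18137415e+00, -1.78498973e-01]), 'joint_velocities': array([ 0.00053469, -0.00222996, -0.00385224, -0.00028492,  0.0001329 ,
       -0.00243821]), 'joint_torque': array([ 6.86174408e-04, -4.40430701e+01, -1.76842582e+01,  6.32970734e-02,
        5.52330713e-02, -1.04304020e-04]), 'position': array([ 0.19167923, -0.59433966,  0.24378968]), 'tool_rot': array([ 8.08315754e-01, -5.88748640e-01, -5.69011027e-04, -5.97733612e-04]), 'ft_force': array([ 0.61739237, -0.23410095,  0.22753986]), 'moment': array([-0.03886917,  0.02674164,  0.05842446]), 'grip_width': 0.08705650908804734}
-0.13600332506765364 -0.18434285296799388 [ 0.28873282 -0.1293015   1.64704973] [0.29252406 0.2723938  1.10614278]
```

View pics/s0.png

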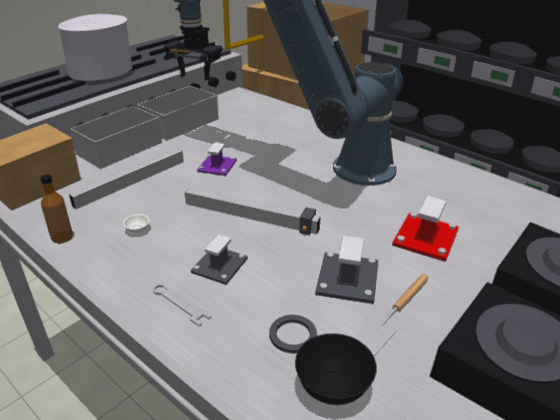

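View pics/d0.png

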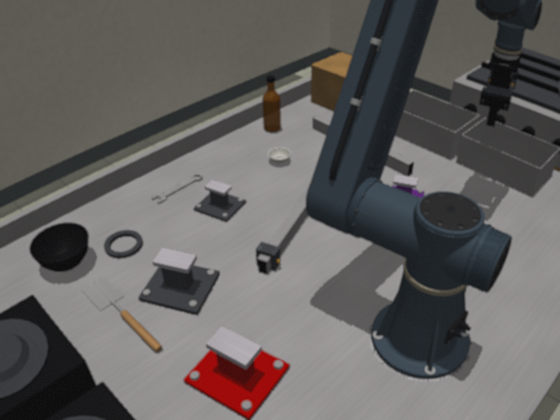

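The scene view shows the arm with its dark weight at (185–320, 190–232), and the bare spare tube at (70–185, 150–205). There are four candidate rests: purple (217,158), red (430,230), dark small (220,258) and dark large (349,268). The dark small one fits, being neither purple nor red and the smaller of the dark pair. I'll confirm it in one crop.

Run:
```python
from h import *
a=load('scene')
im=a['pixels'][180:300,175:395]
im=cv2.resize(im,None,fx=3.6,fy=3.6,interpolation=cv2.INTER_CUBIC)
for i in range(180,395,20):
    x=int((i-175)*3.6); cv2.putText(im,str(i),(x,10),0,.35,(0,0,255)); cv2.line(im,(x,0),(x,4),(0,0,255))
for i in range(200,300,20):
    y=int((i-180)*3.6); cv2.putText(im,str(i),(0,y),0,.35,(0,0,255))
cv2.imwrite('pics/crop1.png',im)
```

```text
(no output)
```

View pics/crop1.png

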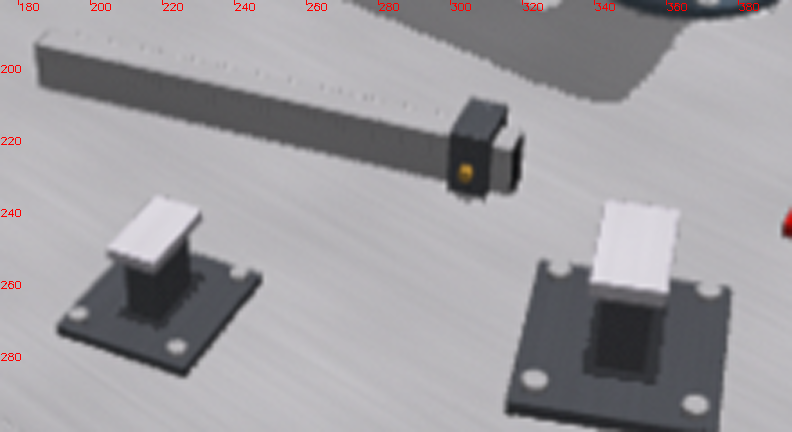

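Run:
```python
from h import *
a=load('scene');f=lambda p:np.array(p)/3.6+[175,180]
def P(n,pts,z):
    X=onz(a,f(pts),z); print(n,np.round(X[:,:2],4).tolist(),'edges',np.round(np.linalg.norm(np.diff(X[:,:2],axis=0),axis=1),4)); return X
P('bot near',[(38,85),(513,192)],0)
P('top near',[(36,48),(515,148)],.044)
r=P('rest',[(108,248),(153,262),(201,214),(165,197),(108,248)],.07)
print(r[:4].mean(0),np.degrees(np.arctan2(*(r[1]-r[0])[[1,0]])),np.degrees(np.arctan2(*(r[2]-r[1])[[1,0]])))
r=P('base',[(58,325),(185,370),(262,276)],.01); print((r[0]+r[2])/2,np.degrees(np.arctan2(*(r[1]-r[0])[[1,0]])),np.degrees(np.arctan2(*(r[2]-r[1])[[1,0]])))
r=P('big',[(507,405),(720,432),(730,288)],.01)
P('weight near bot/top',[(448,190),(488,193),(490,141),(450,137)],.002)
P('weight near bot/top',[(448,190),(488,193),(490,141),(450,137)],.056)
o=robot.get_obs();from scipy.spatial.transform import Rotation as R
print(R.from_quat(o['tool_rot']).as_matrix())
w=load('wrist'); print(-np.array(w['R']).T@w['t'].ravel(),np.round(w['R'],2),w['mtx'])
```

```text
bot near [[0.5258, -0.2731], [0.3854, 0.102]] edges [0.4004]
top near [[0.5333, -0.2607], [0.3906, 0.1046]] edges [0.3921]
rest [[0.6882, -0.0035], [0.6786, 0.0289], [0.622, 0.0156], [0.6248, -0.016], [0.6882, -0.0035]] edges [0.0338 0.0582 0.0317 0.0646]
[0.65340614 0.00626878 0.07      ] 106.49234672070907 -166.85260422138234
base [[0.7181, -0.0265], [0.6925, 0.0683], [0.5897, 0.0392]] edges [0.0982 0.1068]
[0.65390549 0.0063536  0.01      ] 105.14054333218256 -164.16380454399211
big [[0.5802, 0.2441], [0.5119, 0.3598], [0.3858, 0.2893]] edges [0.1344 0.1445]
weight near bot/top [[0.4179, 0.0658], [0.401, 0.0904], [0.3466, 0.0502], [0.363, 0.0237]] edges [0.0298 0.0676 0.0311]
weight near bot/top [[0.4761, 0.1102], [0.4604, 0.133], [0.4097, 0.0956], [0.425, 0.0709]] edges [0.0278 0.063  0.029 ]
[[ 3.06749430e-01 -9.51790282e-01 -2.16051452e-04]
 [-9.51788921e-01 -3.06749363e-01  1.63632393e-03]
 [-1.62371086e-03 -2.96306054e-04 -9.99998638e-01]]
[ 0.26700487 -0.57030573  0.38341864] [[ 0.31 -0.95 -0.  ]
 [-0.91 -0.29  0.29]
 [-0.27 -0.09 -0.96]] [[375.06927995   0.         275.91152248]
 [  0.         375.06927995 205.85128905]
 [  0.           0.           1.        ]]
```

The crop confirms the small dark rest. Its base measures 98x107 mm against 134x145 for the big one. Plate centre is about (0.654, 0.006), with its x axis at about 105.5°. The arm's middle is about (0.446, -0.088) with its +x at 110.6°, the weight is at about 0.169, and the balance point is about (0.416, -0.008).

```bash
cat >> h.py <<'E'
from scipy.spatial.transform import Rotation as Ro
def yaw(o=None):
    o=o or robot.get_obs(); M=Ro.from_quat(o['tool_rot']).as_matrix(); return np.degrees(np.arctan2(M[1,0],M[0,0]))
def rows(xyz,yw,n):
    o=robot.get_obs(); p=o['position']; y0=yaw(o); d=(np.array(xyz)-p)*1000/n; t=-((yw-y0+180)%360-180)/n
    out=[]
    for i in range(n):
        y=np.radians(y0-t*i); x=np.array([np.cos(y),np.sin(y)]); yy=np.array([np.sin(y),-np.cos(y)])
        out.append([[round(float(d[:2]@x),1),round(float(d[:2]@yy),1),round(float(-d[2]),1)],round(float(t),2)])
    print('now',p.round(4),round(y0,2)); print(json.dumps(out))
E
python3 -c "
from h import *
rows([.416,-.008,.245],20.6,14)"
```

```text
now [ 0.1917 -0.5943  0.2438] -72.14
[[[-34.9, -28.1, -0.1], -6.62], [[-31.5, -31.9, -0.1], -6.62], [[-27.6, -35.4, -0.1], -6.62], [[-23.3, -38.3, -0.1], -6.62], [[-18.7, -40.7, -0.1], -6.62], [[-13.9, -42.6, -0.1], -6.62], [[-8.9, -43.9, -0.1], -6.62], [[-3.8, -44.7, -0.1], -6.62], [[1.4, -44.8, -0.1], -6.62], [[6.6, -44.4, -0.1], -6.62], [[11.6, -43.3, -0.1], -6.62], [[16.6, -41.7, -0.1], -6.62], [[21.3, -39.5, -0.1], -6.62], [[25.7, -36.8, -0.1], -6.62]]
```

```bash
python3 -m pendant '[[[-35,-28,0],-6.6],[[-31,-32,0],-6.6],[[-28,-35,0],-6.6],[[-23,-38,0],-6.6],[[-19,-41,0],-6.6],[[-14,-43,0],-6.6],[[-9,-44,0],-6.6],[[-4,-45,0],-6.6]]' 87 && python3 -m pendant '[[[1,-45,0],-6.6],[[7,-44,0],-6.6],[[12,-43,0],-6.6],[[17,-42,0],-6.6],[[21,-40,0],-6.6],[[26,-37,0],-6.6],[[0,0,0],0],[[0,0,0],0]]'
python3 - <<'E'
from h import *
snap('wrist','w1.png'); rows([.416,-.008,.245],20.6,1)
E
```

```text
time: 1.15
position: [0.3204, -0.258, 0.2445]
tool_rot: [0.986, -0.166, 0.0, -0.0]
ft_force: [-0.0, -0.1, -0.2]
grip_width: 0.0866
time: 2.15
position: [0.4178, -0.0081, 0.2444]
tool_rot: [0.984, 0.176, -0.0, 0.0]
ft_force: [0.3, -0.6, 0.6]
grip_width: 0.0873
now [ 0.4177 -0.0086  0.2444] 20.2
[[[-1.4, -1.1, -0.6], -0.4]]
```

View pics/w1.png

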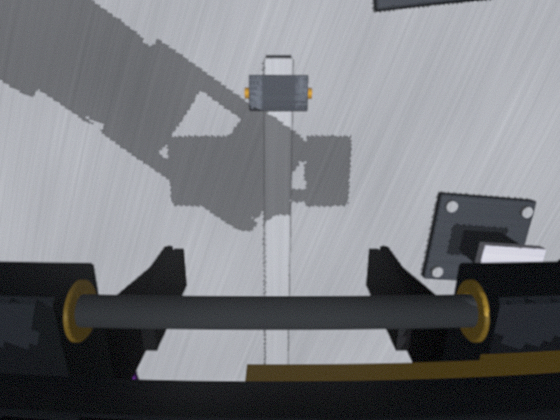

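Wrist view: the tube top runs from (265–292, 56) down to (264–289, 350). The weight's top is at (249–308, 74–110) and the small rest's base at (423–535, 193–280).

Run:
```python
from h import *
w=load('wrist'); print('cam',-np.array(w['R']).T@w['t'].ravel())
g=cv2.cvtColor(w['pixels'],cv2.COLOR_BGR2GRAY).astype(int)
for y in (130,240,345): print(y,g[y,254:300].tolist())
print('col',g[45:120,278].tolist())
L=onz(w,[(264,130),(264.5,340)],.044);R=onz(w,[(292.5,130),(289,340)],.044)
m=(L+R)/2;u=m[0]-m[1];u/=np.linalg.norm(u);print('ang',np.degrees(np.arctan2(u[1],u[0])),np.linalg.norm(L-R,axis=1),m)
end=onz(w,[(278.5,56)],.044)[0]; print('end',end,'mid',end-.2*u)
W=onz(w,[(278.5,74),(278.5,104),(278.5,110)],.056); print('weight along',(W-(end-.2*u))@u)
b=onz(w,[(439,194),(535,202),(423,277)],.01); print('base',b,np.degrees(np.arctan2(b[0,1]-b[2,1],b[0,0]-b[2,0])),np.linalg.norm(b[0]-b[1]),np.linalg.norm(b[0]-b[2]),'ctr if diag',(b[1]+b[2])/2)
```

```text
cam [0.38995459 0.06630755 0.38413308]
130 [113, 114, 114, 110, 110, 110, 109, 111, 108, 99, 106, 115, 119, 120, 121, 121, 124, 122, 121, 120, 121, 123, 124, 120, 124, 119, 120, 122, 121, 120, 121, 119, 121, 121, 118, 118, 121, 119, 118, 139, 150, 158, 170, 174, 177, 174]
240 [175, 178, 178, 183, 177, 178, 180, 174, 161, 145, 143, 163, 180, 187, 192, 193, 188, 192, 194, 192, 193, 193, 193, 190, 191, 188, 185, 188, 190, 192, 194, 195, 195, 193, 184, 170, 165, 167, 180, 180, 176, 177, 178, 178, 182, 184]
345 [177, 180, 175, 176, 174, 174, 180, 176, 175, 166, 148, 154, 170, 183, 184, 183, 183, 182, 177, 182, 187, 185, 185, 182, 182, 183, 184, 183, 180, 179, 183, 179, 176, 161, 144, 155, 168, 178, 175, 178, 175, 177, 173, 172, 175, 174]
col [179, 180, 181, 181, 181, 183, 183, 181, 180, 156, 114, 80, 105, 158, 187, 198, 203, 201, 198, 198, 201, 200, 202, 200, 202, 200, 199, 202, 197, 170, 122, 93, 93, 90, 88, 92, 92, 89, 89, 87, 88, 90, 92, 92, 92, 90, 87, 90, 87, 91, 92, 92, 91, 90, 93, 91, 87, 90, 90, 88, 90, 90, 83, 88, 89, 102, 146, 190, 199, 199, 200, 199, 195, 194, 185]
ang 109.94918245149161 [0.02552432 0.02632384] [[ 0.40284341  0.03716323  0.044     ]
 [ 0.47842927 -0.17108171  0.044     ]]
end [0.38118254 0.096195   0.044     ] mid [ 0.44941986 -0.09180412  0.044     ]
weight along [0.18459234 0.16013227 0.15514012]
base [[ 0.58482349  0.03157743  0.01      ]
 [ 0.69047911  0.06139411  0.01      ]
 [ 0.61291735 -0.06088306  0.01      ]] 106.90125471373598 0.1097822553392544 0.09663439283201783 ctr if diag [6.51698226e-01 2.55527436e-04 1.00000000e-02]
```

```bash
python3 -c "
from h import *
rows([.4197,-.0105,.036],19.9,7)"
```

```text
now [ 0.4177 -0.0086  0.2444] 20.2
[[[0.2, 0.4, 29.8], 0.04], [[0.2, 0.4, 29.8], 0.04], [[0.2, 0.4, 29.8], 0.04], [[0.2, 0.4, 29.8], 0.04], [[0.2, 0.4, 29.8], 0.04], [[0.2, 0.4, 29.8], 0.04], [[0.2, 0.4, 29.8], 0.04]]
```

```bash
python3 -m pendant '[[[1,3,30],0.3],[[0,0,35],0],[[0,0,40],0],[[0,0,40],0],[[0,0,35],0],[[0,0,20],0],[[0,0,8.5],0],[[0,0,0],0]]' && python3 -m pendant '[[[0,0,0],0],[[0,0,0],0],[[0,0,0],0],[[0,0,0],0],[[0,0,0],0],[[0,0,0],0]]' 0 45
```

```text
time: 3.2
position: [0.42, -0.0112, 0.0359]
tool_rot: [0.985, 0.172, -0.0, -0.0]
ft_force: [0.3, -0.8, -0.1]
grip_width: 0.0871
time: 3.95
position: [0.42, -0.0104, 0.0361]
tool_rot: [0.985, 0.173, 0.0, -0.0]
ft_force: [0.3, 1.1, -0.7]
grip_width: 0.0354
```

```bash
python3 -m pendant '[[[0,0,0],0],[[0,0,0],0],[[0,0,0],0],[[0,0,0],0]]' && python3 -m pendant '[[[0,0,-2],0],[[0,0,-3],0],[[0,0,-4],0],[[0,0,-4],0],[[0,0,0],0],[[0,0,0],0]]'
python3 - <<'E'
from h import *
o=robot.get_obs();print(o['ft_force'],o['moment'],Ro.from_quat(o['tool_rot']).as_matrix()[:,1]); snap('side','d1.png');snap('wrist','w2.png')
E
```

```text
time: 4.45
position: [0.42, -0.0104, 0.036]
tool_rot: [0.985, 0.173, -0.0, -0.0]
ft_force: [-0.2, -0.1, -0.3]
grip_width: 0.0257
time: 5.2
position: [0.4201, -0.0104, 0.0491]
tool_rot: [0.985, 0.173, 0.0, 0.0]
ft_force: [-0.6, -0.3, -8.0]
grip_width: 0.0255
[-0.63675564 -0.29298515 -7.98145873] [-0.03016283 -0.08661691 -0.00531044] [ 3.41450436e-01 -9.39899775e-01  1.15656951e-04]
```

Run:
```python
from h import *
F=[];M=[]
for i in range(10):
    camera('side');o=robot.get_obs();F.append(o['ft_force']);M.append(o['moment'])
F=np.array(F);M=np.array(M);print(F.mean(0),F.std(0),M.mean(0),M.std(0))
m=M.mean(0);fz=F.mean(0)[2];r=np.array([-m[1]/fz,m[0]/fz]);print('r',r,'along',r@[-.341,.94],'lat',r@[.94,.341])
w=snap('wrist','w2.png')
```

```text
[ 0.08100286  0.13809308 -8.17256234] [0.39679602 0.43440243 0.41711446] [ 0.01055273 -0.11340678  0.00582216] [0.02690239 0.0150036  0.02914966]
r [-0.01387653 -0.00129124] along 0.0035181306431963165 lat -0.013484247520863657
```

View pics/w2.png

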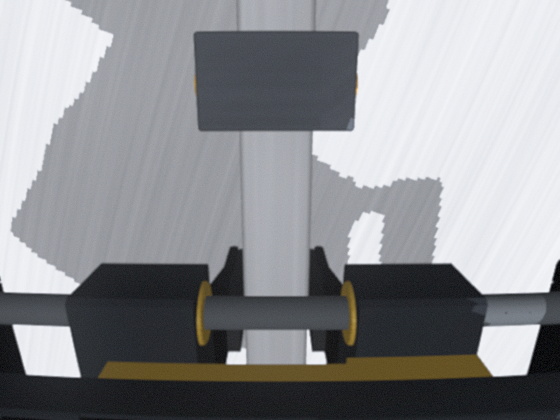

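The bar came up level, with a lift force of about 8 N, so it is fully carried. The moment puts the centre of mass 3–7 mm from the grasp. The weight's near edge is at row 130.

```bash
python3 -c "
from h import *
w=load('wrist');e=onz(w,[(278,130),(278,32)],.069);p=robot.get_obs()['position'];print('weight edges from tcp',(e-p)[:,:2]@[-.341,.94])
rows([.4201,-.0104,.15],19.9,1)
rows([.652,.005,.049],15.5,10)"
```

```text
weight edges from tcp [0.0682272 0.0971961]
now [ 0.42   -0.0104  0.049 ] 19.96
[[[0.1, 0.0, -101.0], 0.06]]
now [ 0.42   -0.0104  0.049 ] 19.96
[[[22.3, 6.5, 0.0], 0.45], [[22.4, 6.3, 0.0], 0.45], [[22.4, 6.1, 0.0], 0.45], [[22.5, 5.9, 0.0], 0.45], [[22.5, 5.8, 0.0], 0.45], [[22.6, 5.6, 0.0], 0.45], [[22.6, 5.4, 0.0], 0.45], [[22.7, 5.2, 0.0], 0.45], [[22.7, 5.1, 0.0], 0.45], [[22.7, 4.9, 0.0], 0.45]]
```

```bash
python3 -m pendant '[[[0,0,-6],0],[[0,0,-14],0],[[0,0,-20],0],[[0,0,-20],0],[[0,0,-20],0],[[0,0,-14],0],[[0,0,-7],0],[[0,0,0],0]]' && python3 -m pendant '[[[8,2,0],0],[[18,5,0],0.5],[[25,7,0],0.7],[[30,8,0],0.8],[[30,8,0],0.8],[[30,8,0],0.8],[[30,7,0],0.8],[[25,6,0],0]]' && python3 -m pendant '[[[18,4,0],0],[[10,2,0],0],[[2,0,0],0],[[0,0,0],0]]'
python3 - <<'E'
from h import *
o=robot.get_obs();print(o['ft_force'],o['moment']);a=snap('scene','s1.png');b=snap('side','d1.png');rows([.652,.005,.12],15.5,1)
x=np.vstack([cv2.resize(a['pixels'][120:320,120:360],None,fx=3,fy=3)])
cv2.imwrite('pics/c2.png',x)
E
```

```text
time: 6.85
position: [0.4199, -0.0103, 0.1504]
tool_rot: [0.985, 0.173, 0.0, 0.0]
ft_force: [0.6, -0.2, -7.5]
grip_width: 0.0256
time: 7.85
position: [0.6232, 0.0016, 0.1482]
tool_rot: [0.991, 0.135, -0.001, -0.0]
ft_force: [-0.3, -0.1, -7.2]
grip_width: 0.0255
time: 8.35
position: [0.6516, 0.0037, 0.1493]
tool_rot: [0.991, 0.135, -0.001, -0.0]
ft_force: [-0.4, -0.1, -6.7]
grip_width: 0.026
[-0.44845338 -0.1101645  -6.69438873] [ 0.01626565 -0.06112725  0.00738993]
now [0.6517 0.0036 0.1498] 15.57
[[[0.7, -1.2, 29.8], 0.07]]
```

View pics/c2.png

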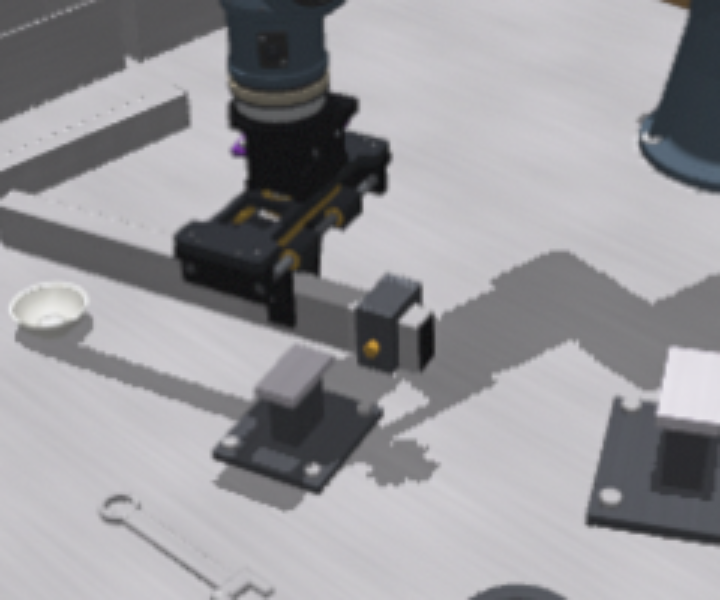

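View pics/d1.png

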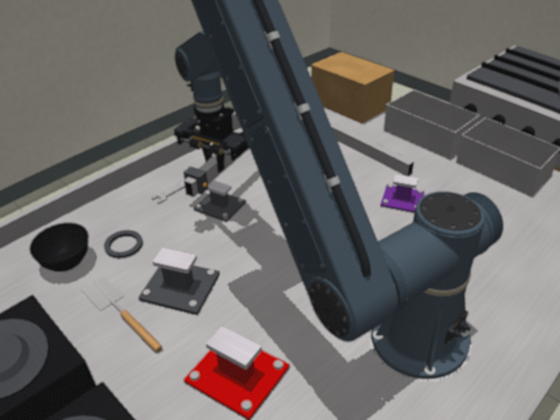

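Scene crop: the bar is held level above and behind the rest, whose plate is at crop (258–330, 345–405). I'll cross-check the rest's centre from the first side picture and confirm the bar's pose.

Run:
```python
from h import *
b=load('side');im=cv2.imread('pics/d0.png');g=cv2.cvtColor(im,cv2.COLOR_BGR2GRAY)
s=g[170:215,190:250]
n,l,st,ce=cv2.connectedComponentsWithStats((s>125).astype(np.uint8))
for i in range(1,n): print(st[i],ce[i]+[190,170])
a=load('scene');g2=cv2.imread('pics/s0.png',0)[225:265,195:240]
n2,l2,st2,ce2=cv2.connectedComponentsWithStats((g2>200).astype(np.uint8))
for i in range(1,n2): print('sc',st2[i],ce2[i]+[195,225], onz(a,[ce2[i]+[195,225]],.07))
for z in (.07,):
  for i in range(1,n): print(onz(b,[ce[i]+[190,170]],z))
print('expected px',proj(b,[[.6535,.006,.07]]),proj(a,[[.6535,.006,.07]]))
# bar in new scene: near-side weight/end lower corner, crop px/3+120
p=robot.get_obs()['position'];y=np.radians(yaw()+90);u=np.array([np.cos(y),np.sin(y),0]);nn=np.array([u[1],-u[0],0])
C=np.array([p[0],p[1],p[2]-.036]); # underside
print('pred crop end near bottom/top',(proj(a,[C+.115*u+.013*nn,C+.115*u+.013*nn+[0,0,.044],C-.285*u+.013*nn,C-.285*u+.013*nn+[0,0,.044]])-120)*3)
```

```text
[   0    0   60   45 1684] [220.42992874 186.02969121]
[34 44  2  1  2] [224.5 214. ]
sc [ 10  10  25  17 222] [217.36486486 243.0045045 ] [[0.65322856 0.00170801 0.07      ]]
[[ 0.6434051  -0.00167349  0.07      ]]
[[0.54387502 0.06807542 0.07      ]]
expected px [[215.81237889 185.71976006]] [[218.52951849 243.79557541]]
pred crop end near bottom/top [[416.42619515 373.92074046]
 [415.83568358 325.94739552]
 [ -4.09495727 244.39067672]
 [-12.53592942 199.93290317]]
```

```bash
python3 -m pendant '[[[1,1,4],0],[[0,0,9],0],[[0,0,12],0],[[0,0,9],0],[[0,0,4],0],[[0,0,2],0],[[0,0,0],0],[[0,0,0],0]]' && python3 -m pendant '[[[0,0,1],0],[[0,0,1],0],[[0,0,1],0],[[0,0,0],0],[[0,0,0],0]]'
```

```text
time: 9.45
position: [0.6543, 0.0028, 0.1105]
tool_rot: [0.991, 0.135, 0.0, 0.0]
ft_force: [0.4, 0.9, -7.9]
grip_width: 0.0257
time: 10.07
position: [0.654, 0.0028, 0.107]
tool_rot: [0.991, 0.135, 0.0, 0.0]
ft_force: [-0.1, -0.1, -7.7]
grip_width: 0.0256
```

```bash
python3 -m pendant '[[[0,0,0.5],0],[[0,0,0.5],0],[[0,0,0],0],[[0,0,0],0]]'
python3 - <<'E'
from h import *
a=snap('scene','s2.png');o=robot.get_obs();print(o['ft_force'],o['moment'])
cv2.imwrite('pics/c3.png',cv2.resize(a['pixels'][190:290,140:300],None,fx=5,fy=5,interpolation=cv2.INTER_CUBIC))
E
```

```text
time: 10.58
position: [0.654, 0.0028, 0.1061]
tool_rot: [0.991, 0.135, 0.0, 0.0]
ft_force: [-1.0, -0.7, -6.9]
grip_width: 0.0258
[ 0.1916967   0.20720457 -7.14555155] [ 0.06464145 -0.10660189  0.0378906 ]
```

View pics/c3.png

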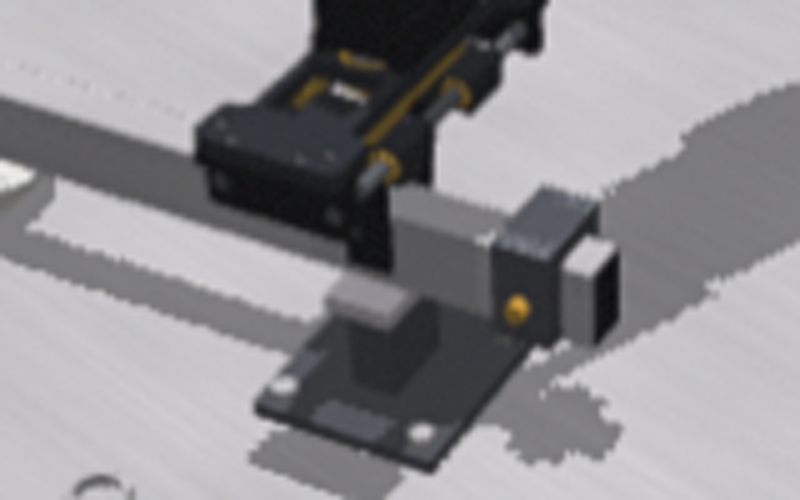

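The crop shows the finger centred over the plate (finger foot at about (370,298), expected (374,295)), and the bar parallel to the plate's x and level. I'll lower it to contact.

```bash
python3 -m pendant '[[[0,0,0.4],0],[[0,0,0],0],[[0,0,0],0]]'; python3 -c "
from h import *
F=[]
for i in range(4): camera('side');F.append(robot.get_obs()['ft_force'])
print(np.mean(F,0),robot.get_obs()['position'])"
```

```text
time: 11.0
position: [0.654, 0.0028, 0.1061]
tool_rot: [0.991, 0.135, 0.0, 0.0]
ft_force: [-1.3, 0.5, -2.7]
grip_width: 0.0257
[-1.41307382  0.13948027 -2.01920496] [0.6539888  0.00278808 0.10609133]
```

```bash
python3 -m pendant '[[[0,0,0.1],0],[[0,0,0],0],[[0,0,0],0]]' && python3 -m pendant '[[[0,0,0],0],[[0,0,0],0]]' 29; python3 -c "
from h import *
F=[];M=[]
for i in range(3): a=camera('scene');o=robot.get_obs();F.append(o['ft_force']);M.append(o['moment'])
print(np.mean(F,0),np.mean(M,0),o['grip_width']);snap('scene','s3.png')
cv2.imwrite('pics/c4.png',cv2.resize(a['pixels'][170:270,140:300],None,fx=5,fy=5,interpolation=cv2.INTER_CUBIC))
d=cv2.absdiff(a['pixels'],cv2.imread('pics/s2.png')).max(2)[170:270,120:300];print((d>40).sum())"
```

```text
time: 11.58
position: [0.654, 0.0028, 0.1061]
tool_rot: [0.991, 0.135, 0.0, 0.0]
ft_force: [-3.0, 0.1, 2.3]
grip_width: 0.0256
time: 11.82
position: [0.6552, 0.0026, 0.1059]
tool_rot: [0.991, 0.135, 0.001, 0.0]
ft_force: [0.4, -0.2, 0.0]
grip_width: 0.0287
[ 0.0299199  -0.13499628 -0.37281013] [ 0.00313737 -0.15066798  0.00984431] 0.028670968077747
22
```

View pics/c4.png

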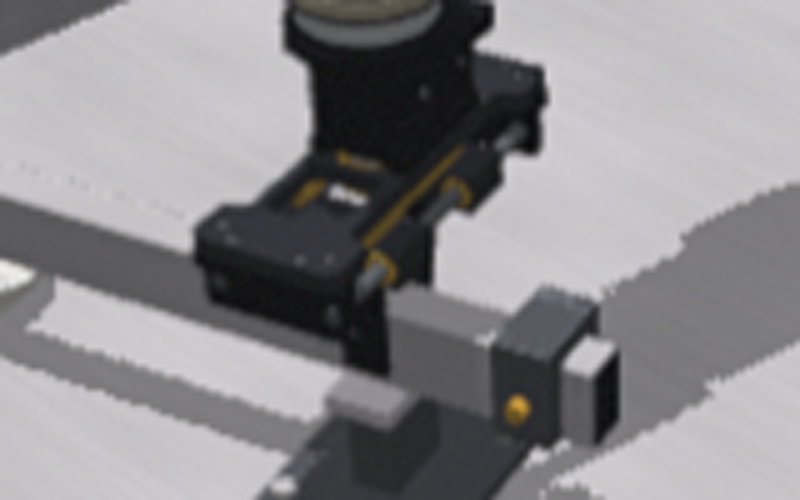

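The force is now zero and the bar has not moved, so it balances. I'll open fully and retract.

```bash
python3 -m pendant '[[[0,0,0],0],[[0,0,0],0],[[0,0,0],0],[[0,0,0],0],[[0,0,0],0],[[0,0,0],0]]' 70 && python3 -m pendant '[[[0,0,-4],0],[[0,0,-10],0],[[0,0,-20],0],[[0,0,-30],0],[[0,0,-30],0],[[0,0,-20],0],[[0,0,-8],0],[[0,0,0],0]]'; python3 -c "
from h import *
a=snap('scene','s4.png');b=cv2.imread('pics/s3.png')
print((cv2.absdiff(a['pixels'],b).max(2)[225:262,235:268]>40).sum())
cv2.imwrite('pics/c5.png',cv2.resize(a['pixels'][150:290,100:300],None,fx=4,fy=4,interpolation=cv2.INTER_CUBIC))"
```

```text
time: 12.78
position: [0.654, 0.0028, 0.1056]
tool_rot: [0.991, 0.135, -0.0, 0.0]
ft_force: [0.1, -0.4, -0.5]
grip_width: 0.069
time: 13.78
position: [0.6541, 0.0028, 0.2282]
tool_rot: [0.991, 0.135, 0.001, 0.0]
ft_force: [-0.1, 0.4, -0.4]
grip_width: 0.0702
38
```

View pics/c5.png

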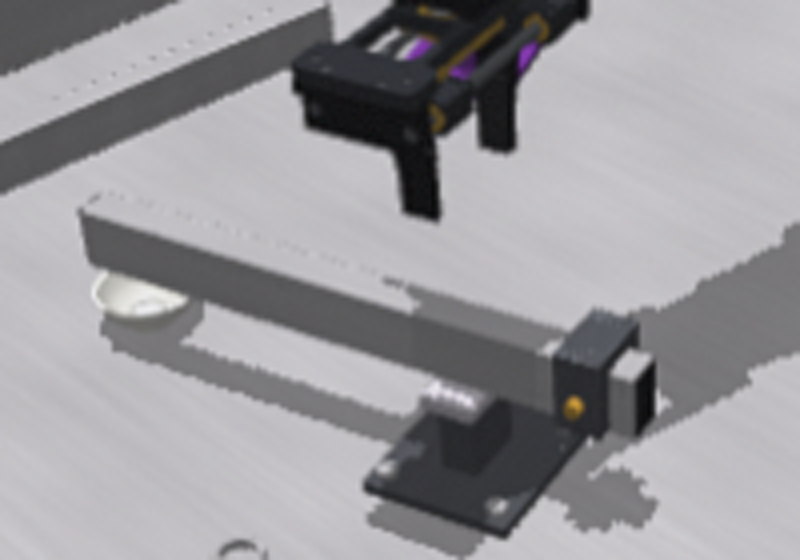

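Run:
```python
from h import *
a=load('scene');f=lambda p:np.array(p)/4+[100,150]
X=onz(a,f([(92,264),(641,436)]),.07);d=X[1]-X[0];print(X,np.linalg.norm(d),np.degrees(np.arctan2(d[1],d[0])))
order.hand_in()
```

```text
[[ 0.73866071 -0.26296272  0.07      ]
 [ 0.62918927  0.11797236  0.07      ]] 0.39635278569914134 106.03335728017045
the job is handed in; nothing more can be done
```

I lifted the weighted arm level by its balance point and laid it across the small dark rest, where it stayed balanced by itself. The job is handed in; no verdict was reported.

**Grip and lift:** I measured the weight at about 0.170 m from the arm's middle. I gripped at about 0.085 m along the arm. The lift force was about 8 N, so the arm was fully carried. The moment reading put the centre of mass 3–7 mm from the grip.

**Placing:** I lowered the arm onto the plate until it touched and let go at about 12 s. After I let go and moved the gripper about 12 cm up, the last picture showed the arm still balanced on the plate.

**Last checks:**
- Its underside edge, taken at 70 mm height, measured 396 mm against the true 400 mm, which fits the arm lying level at rest height.
- It points at 106.0°, against about 105.5° for the rest's x axis.
- The robot was touching nothing, with wrist force near zero.

**Disagreements:**
- The moment readings also gave a sideways offset of about 13 mm. I took this as sensor bias.
- Estimates of the rest's centre differed by about 5 mm in y (0.002 against 0.006).
- A brightness cross-check in the side view failed because its threshold was too low.
- The last before-and-after picture comparison showed 38 changed pixels near the weight. I put these down to the gripper's moving shadow and did not check further.

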